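# Fit the two interlocking heating blocks into the dry-block heater

## Robot

A 6-joint arm with a two-finger parallel gripper is mounted at the origin on the work surface; the furniture and walls round the work are solid. World frame = base frame: x ahead of the robot, y to its left, z up, the work surface at z = 0. Lengths are in m, angles in degrees, forces in N, time in s.
With the tool pointing down it reaches from about 0.225 to 0.875 m from the base axis. Payload 3.4 kg.
Tool frame: the origin (TCP) lies midway between the tips of the shut fingers; the grasp point (between the pads) lies 19 mm behind it (r.grip_depth is the distance from the TCP to the grasp point, in m); z points along the fingers, y is the line along which they close (so a half turn about z gives the same grasp; the last joint's range is limited). The gripper opens to 85 mm and grips with 20 to 120 N. Pads are 22 mm wide; open, the fingers measure 114 mm over their backs; the gripper's body (76 mm by 85 mm) begins 54 mm behind the grasp point. The pads swing forward as they close: fully open they stand 13 mm farther back than shut.
Start: joints at [62.051, 15.808, 86.224, -0, 77.962, -6.933], TCP at [0.206, 0.537, 0.231] pointing down, gripper open.
Joint ranges: [-165.64, 165.64], [-43.16, 119.46], [12.63, 154.43], [-67.54, 247.53], [6.08, 155.33], [-154.97, 154.97]. Speed limits (degrees/s): [147.25, 147.25, 180, 180, 180, 180].

## Interface

Orientations are given as [roll, pitch, yaw] about the fixed x, y, z axes, in that order (R = Rz(yaw) Ry(pitch) Rx(roll)).
In Python, from rig import r gives the robot as it stands.
- The arm moves only by the tool step_arm, never from a script. Its argument "steps" is text: rows parted by semicolons, each of 7 numbers parted by spaces: the shift along the tool's x, y, z in cm, then the turn, a rotation vector about the tool's x, y, z in degrees, then the finger opening in cm, from 0 to 8.54. In form: tx ty tz wx wy wz jaw; .... A call has exactly 10 rows; each row shifts and turns the commanded pose from where the row before left it, along the tool's axes as they then stand; what a row does not reach is not made up. A row lasts 1/10 s, in which the tool goes at most 50 mm and 8.59 degrees, less where a joint would pass 70% of its speed; a pose out of reach is approached as far as the arm can. A call with a gripper value outside its range is refused whole. The fingers move at their own pace and stop on an object; "grip_force" is the grip in N (left out, the last holds). Time passes only in rows, so rows that do not move let the fingers close, or fill a call up. It gives the time, the measured TCP pose, the force, the opening and the grip force at its end, in the units of the state.
- r.state(): the state, without advancing time (a new reading comes with each control period).
- r.snapshot(name): name is "side" or "top"; returns a dict with "frame" (400x640x3 uint8, red, green, blue), "mtx" (3x3 intrinsics, pixels), "k1" (the pictures are not rectified: a ray, as slopes to the right and down, at radius r is drawn at 1 + k1 r^2 times it, then the intrinsics apply), "R" (3x3) and "t" (3): a world point X has camera coordinates R X + t. Camera axes: x right, y down, z forward; pixel columns grow to the right and rows downward; lengths in m; the calibration is good to about 2 mm. A picture is of the moment at which its call begins. There is no depth.
- r.finish_job(): hands the job in; it is judged then, once.
The state is a dict: "t": time; "joints": joint angles; "dq": joint speeds; "effort": joint torques, N m; "position": TCP position; "ee_rot": TCP orientation; "contact_force": force on the tool from outside, world axes, zero at the start; "torque": the same for the moment, N m; "grip_width": finger opening in m; "finger_force": force on a finger pad.
Only numpy, scipy, OpenCV 4.12 (cv2) and the standard library are available. Lean on these libraries where they do the work, as an engineer would, in place of code of your own. Each camera call takes 0.05 s, during which the arm holds its last target. There are 200 camera calls.

## Task

Fit the L-shaped and the S-shaped metal heating blocks into the square recess of the dry-block heater: turn each one to the only way round in which both fit together beside the fixed corner, so that they lie flat on the recess floor with their tops flush with the rim, then let go of them. Lower the blocks in gently rather than dropping them in, and leave the sample cup and the filter papers where they stand.

Things in the scene. Friction and masses are not known exactly. Their poses are not given: they have to be found in the camera images.
- heater: Dry-block heater, fixed: grey box 159 x 159 mm round a square recess, 64 mm high on 10 mm feet, with a white control panel (knob, dark display) 20 mm deep on its -x side, towards the robot. Origin on the counter below the recess centre; x away from the panel, y to the left, z up.
- recess (a point): Centre of the recess at rim level, 64 mm above the counter; axes of the heater. Recess 127 x 127 mm, 28 mm deep, edges bevelled 2 mm. Its corner at +x, +y (far left) is filled to the rim by a fixed 42 x 42 mm sensor corner, leaving a 3 x 3 pattern of 42 mm cells less one. Gaps round the fitted blocks: 1.5 mm to the walls, 2 mm between them; either block may go in first.
- l_home (a point): Where l_grip is when the L block is fully home: 38 mm to -x, 10.5 mm to -y of the recess centre and 24 mm above the rim. Axes as the heater; the home L block has the same axes: its column lies along the panel side (cells x = -42; y = -42, 0, 42 mm from the recess centre), its foot in cell (0, -42). Only this way do both blocks fit.
- s_home (a point): Where s_grip is when the S block is fully home: 21 mm to +x, y = 0 from the recess centre and 24 mm above the rim. Axes as the heater; the home S block has the same axes or is half a turn from them (the same shape). It fills cells (0, 0), (0, 42), (42, -42), (42, 0) mm.
- l_grip (a point): Middle of the handle of the loose L-shaped block, 52 mm above its underside; axes of the block. Handle: upright black plate on the top face, 28 mm long (x), 12 mm thick (y), 40 mm high, its top 68 mm above the underside; grasp it from above, across y. The centre of mass is about 6 mm off to +x.
- l_block: L-shaped metal block, 28 mm high, 0.25 to 0.6 kg, dark round tube wells in its top, 2.5 mm bevel round its underside; lies flat. Origin on its underside below l_grip. In its axes (mm): column x -24 to 16, y -51.5 to 72.5; foot x 16 to 58, y -51.5 to -11.5.
- l_toe (a point): Middle of the top face of the foot of the L block, 28 mm above its underside; in the block's axes 38 mm to +x and 31.5 mm to -y of l_grip. It tells which way round the L lies.
- s_grip (a point): Middle of the handle of the loose S-shaped block, 52 mm above its underside, over its centre of mass; axes of the block. The handle is as on the L block: 28 mm long (x), 12 mm thick (y), 40 mm high; grasp it from above, across y.
- s_block: S-shaped metal block, 28 mm high, 0.25 to 0.6 kg, with wells and bevel like the L; lies flat. Origin on its underside below s_grip. In its axes (mm): one column x -41 to -1, y -20 to 62, the other x 1 to 41, y -62 to 20, joined in the middle. Half a turn gives the same shape.
- sample_cup: Bystander: sample cup with screw lid, 61 mm across, 63 mm high; origin under its centre. Leave it.
- filter_papers: Bystander: flat pack of filter papers, 66 x 100 x 30 mm; origin under its centre. Leave it.
- dropper_top (a point): Top of a thin upright dropper (18 mm across, 278 mm tall, fixed) that stands between the robot and the heater; do not run into it.
- stand_rod (a point): A point 0.3 m up on the thin upright steel rod (12 mm across, 1 m tall, fixed) of the laboratory stand to the right of the work. The arm cannot pass through it: draw the hand in towards the base before swinging past. Its dark foot plate is 11 mm high.

How it is judged:
By the outcome, as a careful person would: the job done as asked, in the order asked, and still so for the second after the job is handed in, with the robot touching nothing.
It also fails if it takes over 64 s, if anything falls off the work surface, if the arm or the gripper's body presses on something with over 40 N, if the wrist force passes 120 N, or if a joint passes its speed limit or range.

## Working session

There is one attempt and no reset: what is moved stays moved. The work goes in short steps, Python scripts to look and compute and a tool call to move; the robot and the scene stay as the last step left them, time stands still between calls to the robot, and variables do not carry over. Pictures are saved under pics/ and viewed, at most 10 in all, crops included, and the job is handed in when it is done.

Besides the shell and the picture viewer there is one more tool, called in YAML: its name, and indented under it one key for each argument. step_arm: Moves the arm, as the interface text tells. Its arguments: {"type":"object","properties":{"steps":{"type":"string"},"grip_force":{"type":"number"}},"required":["steps"]}

```bash
mkdir -p pics; cat > h.py <<'E'
import numpy as np, cv2
from rig import r
def snap(n):
    s=r.snapshot(n); return s
def ray(s,u,v):
    m=np.array(s["mtx"]);x=(u-m[0,2])/m[0,0];y=(v-m[1,2])/m[1,1]
    rd=np.hypot(x,y);q=rd
    for _ in range(20): q=rd/(1+s["k1"]*q*q)
    f=q/rd if rd>0 else 1
    R=np.array(s["R"]);t=np.array(s["t"])
    return -R.T@t, R.T@np.array([x*f,y*f,1])
def plane(s,u,v,z):
    c,d=ray(s,u,v); return c+d*(z-c[2])/d[2]
def proj(s,X):
    R=np.array(s["R"]);p=R@np.array(X)+np.array(s["t"]);x,y=p[:2]/p[2];k=1+s["k1"]*(x*x+y*y)
    m=np.array(s["mtx"]);return np.array([m[0,0]*x*k+m[0,2],m[1,1]*y*k+m[1,2]])
E
python3 - <<'E'
from h import *
for n in("top","side"):
    s=snap(n); cv2.imwrite(f"pics/{n}0.png",cv2.resize(s["frame"][:,:,::-1],(800,500)))
    print(n,(-np.array(s["R"]).T@s["t"]).round(3),np.array(s["R"]).round(2).tolist(),s["k1"],s["mtx"])
print(r.state())
E
```

```text
top [0.403 0.011 1.362] [[0.0, -1.0, -0.02], [-0.99, -0.0, -0.13], [0.13, 0.02, -0.99]] -0.13026318298298936 [[475.449345     0.         328.44528953]
 [  0.         475.449345   194.70637824]
 [  0.           0.           1.        ]]
side [0.543 0.968 0.915] [[-1.0, 0.0, 0.01], [-0.0, 0.59, -0.81], [-0.0, -0.81, -0.59]] 0.04047616165891823 [[474.15482968   0.         316.63102332]
 [  0.         474.15482968 204.77405211]
 [  0.           0.           1.        ]]
{'t': 0.1, 'joints': array([ 6.20518257e+01,  1.58463872e+01,  8.62885768e+01,  8.64183665e-04,
        7.79622997e+01, -6.93065697e+00]), 'dq': array([ 0.03232923, -0.05305195, -0.14506841,  0.02399114, -0.02775795,
       -0.02914523]), 'effort': array([ 8.99948682e-04, -4.17697299e+01, -2.46405298e+01, -2.49603636e-04,
        5.72569596e-03, -8.94108041e-06]), 'position': array([0.20598275, 0.53633322, 0.23049819]), 'ee_rot': array([-1.79903549e+02, -1.25753077e-02,  1.58982291e+02]), 'contact_force': array([ 0.42713072, -0.12613606, -0.65700146]), 'torque': array([-0.0055667 , -0.02497326, -0.02007582]), 'finger_force': 0.0, 'grip_width': 0.0852741868947716}
```

View pics/top0.png

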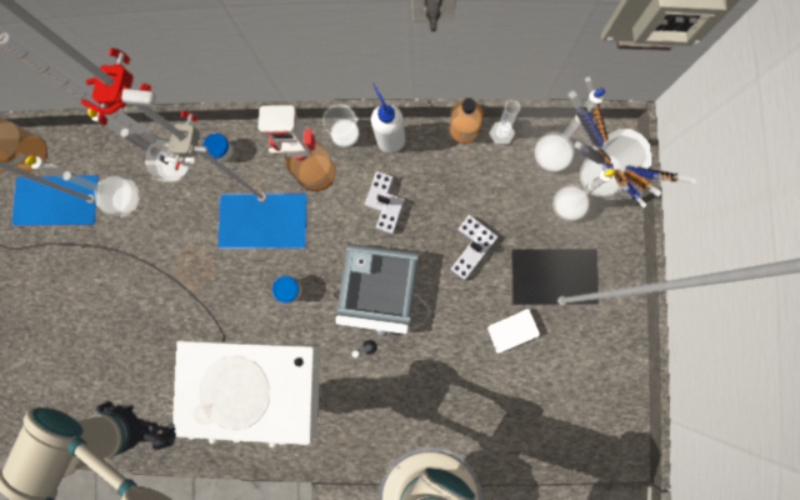

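View pics/side0.png

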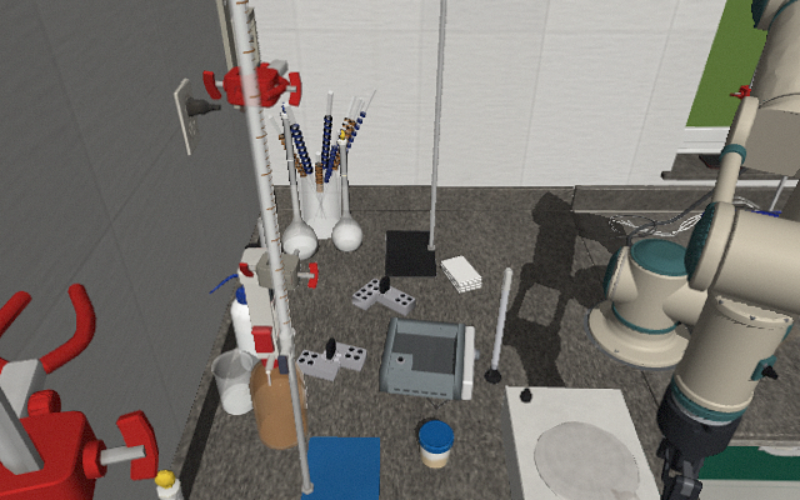

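Top view (×1.25): heater around (375,285), S block near (385,203), L block near (475,247), dropper (365,350), stand rod foot (562,300), cup (285,290), and papers (513,330). I'll crop both views.

```bash
python3 - <<'E'
from h import *
s=snap("top");f=s["frame"][:,:,::-1]
cv2.imwrite("pics/crop0.png",cv2.resize(f[130:280,260:420],(800,600),interpolation=cv2.INTER_CUBIC)[:600])
np.save("pics/top.npy",f)
hsv=cv2.cvtColor(f,cv2.COLOR_BGR2HSV)
sub=(slice(130,230),slice(280,405))
m=((hsv[...,2]>125)&(hsv[...,1]<45)).astype(np.uint8)
m2=np.zeros_like(m);m2[130:227,285:403]=m[130:227,285:403]
n,l,st,c=cv2.connectedComponentsWithStats(m2)
for i in range(1,n):
    if st[i,4]>60: print(st[i],c[i],plane(s,*c[i],.028).round(3))
for p in [(-.0,0)]: pass
for uv in [(354,246),(408,248),(345,328),(406,331)]: print(uv,plane(s,uv[0]/1.25,uv[1]/1.25,.064).round(3))
print("rod",plane(s,562/1.25,301/1.25,.011).round(3),"dropper",plane(s,355/1.25,353/1.25,.278).round(3))
E
```

```text
[ 285  130   73   71 2726] [312.96331621 158.78136464] [0.678 0.089 0.028]
[ 326  130   77   97 3292] [373.19592953 172.79161604] [ 0.637 -0.083  0.028]
[285 198  49  29 469] [304.88059701 208.108742  ] [0.536 0.111 0.028]
[374 204  29  23 295] [393.18644068 218.14237288] [ 0.508 -0.138  0.028]
(354, 246) [0.563 0.168 0.064]
(408, 248) [0.559 0.049 0.064]
(345, 328) [0.383 0.185 0.064]
(406, 331) [0.378 0.052 0.064]
rod [ 0.444 -0.3    0.011] dropper [0.342 0.138 0.278]
```

View pics/crop0.png

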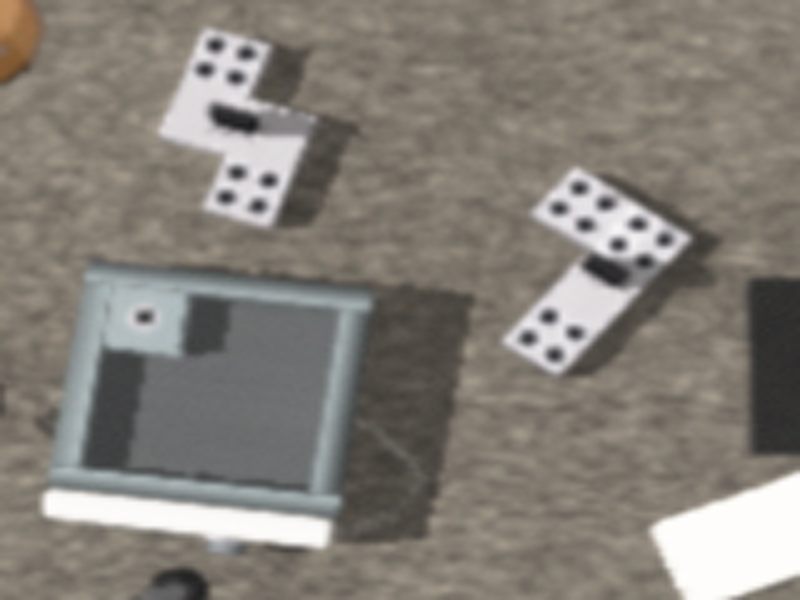

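The crop (x5, y4) shows the S centre near (239,126), with L corners at (577,167), (692,240), (557,375), (503,342), (590,265) and (531,212). The L's long column runs down-left and its foot up-left. Next I'll fit block poses rigidly and enlarge the heater.

```bash
cat >> h.py <<'E'
def rigid(M,P):
    M=np.array(M,float);P=np.array(P,float)[:,:2];a=M.mean(0);b=P.mean(0)
    z=((P-b)@[1,1j])@np.conj((M-a)@[1,1j]); th=np.angle(z)
    R=np.array([[np.cos(th),-np.sin(th)],[np.sin(th),np.cos(th)]])
    t=b-R@a; return t,np.degrees(th),(P-(M@R.T+t))
E
python3 - <<'E'
from h import *
s=snap("top");f=s["frame"][:,:,::-1]
up=lambda X,Y:(260+X/5-.4,130+Y/4-.375)
S=[(210,28),(272,42),(253,97),(317,118),(275,228),(205,210),(225,153),(160,133)]
# S up = which end: left column extends to +x world; model: column x -41..-1,y-20..62
Sm=[(-1,62),(-41,62)]
L=[(577,167),(692,240),(557,375),(503,342),(590,265),(531,212)]
Lm=[(58,-51.5),(-24,-51.5),(-24,72.5),(16,72.5),(16,-11.5),(58,-11.5)]
P=[plane(s,*up(*c),.028)*1e3 for c in L];t,a,e=rigid(Lm,P);print("L",t.round(1),a,e.round(1).tolist())
Sc=[(-41,62),(-1,62),(-1,20),(41,20),(41,-62),(1,-62),(1,-20),(-41,-20)]
P=[plane(s,*up(*c),.028)*1e3 for c in S];t,a,e=rigid(Sc,P);print("S",t.round(1),a,e.round(1).tolist())
cv2.imwrite("pics/heat.png",cv2.resize(f[193:269,268:338],None,fx=7.8,fy=7.8,interpolation=cv2.INTER_CUBIC))
q=snap("side");g=q["frame"][:,:,::-1]
cv2.imwrite("pics/heatside.png",cv2.resize(g[195:325,230:390],(800,600),interpolation=cv2.INTER_CUBIC))
E
```

```text
L [ 561.7 -101.5] 51.68158833317314 [[2.8, -0.2], [1.3, -0.6], [2.9, -0.3], [1.3, -1.4], [-10.0, 1.2], [1.8, 1.4]]
S [671.  104.4] -108.64236779555627 [[0.1, -1.2], [2.4, 0.8], [1.7, -2.1], [-0.3, 0.9], [-2.1, -1.8], [-1.9, 0.3], [-0.5, 2.7], [0.7, 0.4]]
```

View pics/heat.png

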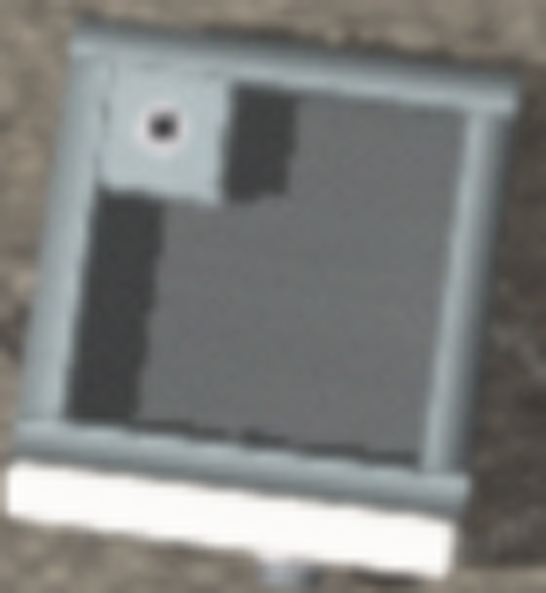

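View pics/heatside.png

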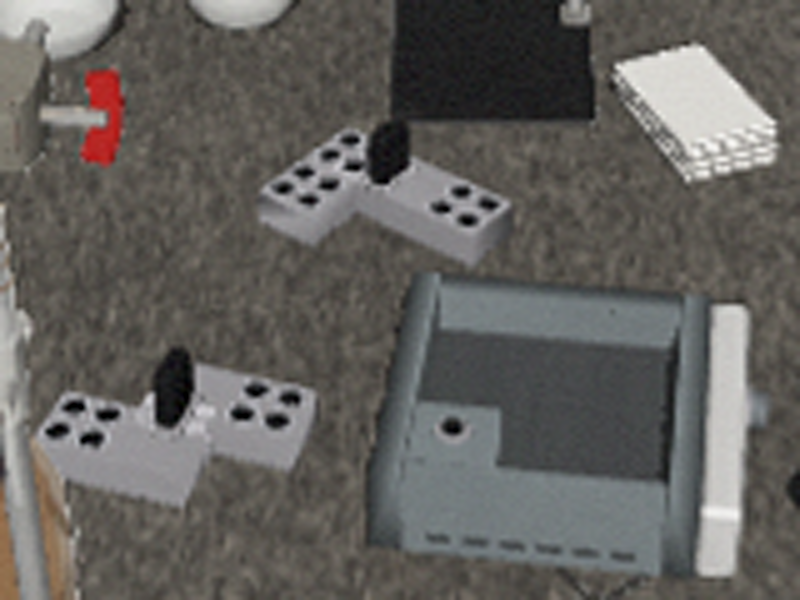

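The heater is seen from near overhead. In heat.png the recess corners are near (470,108), (424,468) and (66,418), with sensor corners at (236,84), (222,203) and (97,188). The side view agrees with the layout and shows the upright handles.

```bash
python3 - <<'E'
from h import *
s=snap("top");q=snap("side")
hp=[(470,108),(424,468),(66,418),(236,84),(222,203),(97,188)]
hm=[(63.5,-63.5),(-63.5,-63.5),(-63.5,63.5),(63.5,21.5),(21.5,21.5),(21.5,63.5)]
P=[plane(s,268+(a+.5)/7.8-.5,193+(b+.5)/7.8-.5,.064)*1e3 for a,b in hp];t,a,e=rigid(hm,P);print("H",t.round(1),a,e.round(1).tolist())
# side, scale 5 x 4.615, offs 230,195
sp=lambda X,Y:(230+(X+.5)/5-.5,195+(Y+.5)/4.615-.5)
P=[plane(q,*sp(*c),.064)*1e3 for c in [(437,280),(688,296),(502,408),(499,467),(667,480)]]
t2,a2,e2=rigid([(63.5,-63.5),(-63.5,-63.5),(21.5,21.5),(21.5,21.5),(-63.5,63.5)],P);print("Hs",t2.round(1),a2,e2.round(1).tolist())
up=lambda X,Y:(260+X/5-.4,130+Y/4-.375)
L=[(577,167),(692,240),(557,375),(503,342),(531,212)]
Lm=[(58,-51.5),(-24,-51.5),(-24,72.5),(16,72.5),(58,-11.5)]
P=[plane(s,*up(*c),.028)*1e3 for c in L];t,a,e=rigid(Lm,P);print("L",t.round(1),a,e.round(1).tolist())
# handle tops, side
for n,c,z in[("L",(390,122),.068),("S",(176,350),.068)]:print(n,(plane(q,*sp(*c),z)*1e3).round(1))
print("rodfoot",plane(q,432/1.25,248/1.25,.011).round(3),"dropper",plane(q,508/1.25,270/1.25,.278).round(3),plane(q,493/1.25,378/1.25,.0).round(3))
print("backrod",plane(s,262/1.25,197/1.25,0),"s",plane(q,307/1.25,490/1.25,0))
E
```

```text
H [480.7 114.9] -7.044454536150884 [[1.0, 0.7], [0.9, 0.7], [2.1, 0.3], [-1.0, -1.0], [-1.5, -1.7], [-1.4, 0.9]]
Hs [480.3 122. ] -4.68080210592319 [[-1.9, -16.8], [-7.1, -14.7], [0.9, -4.2], [3.4, 38.0], [4.7, -2.3]]
L [ 563.8 -101.8] 51.93509341347498 [[0.8, -0.3], [-1.0, -0.5], [0.9, 0.3], [-0.5, -1.0], [-0.1, 1.4]]
L [ 563.5 -104.    68. ]
S [668.8  98.4  68. ]
rodfoot [ 0.442 -0.297  0.011] dropper [0.342 0.142 0.278] [0.339 0.142 0.   ]
backrod [0.68824344 0.39769492 0.        ] s [0.68690092 0.39129945 0.        ]
```

L: (0.564,-0.102), yaw 51.9. S: (0.671,0.104), yaw 71.4. Heater: (0.481,0.115), yaw -7. Now I'll move above the S.

step_arm:
  steps: "-4.2 -1.7 0 0 0 0 6;-4.2 -1.7 0 0 0 0 6;-4.2 -1.7 0 0 0 0 6;-4.2 -1.7 0 0 0 0 6;-4.2 -1.7 0 0 0 0 6;-4.2 -1.7 0 0 0 0 6;-4.2 -1.7 0 0 0 0 6;-4.2 -1.7 0 0 0 0 6;-4.2 -1.7 0 0 0 0 6;-4.2 -1.7 0 0 0 0 6"
  grip_force: 40

```text
t: 1.35
position: [0.5385, 0.226, 0.2314]
ee_rot: [180.0, 0.0, 159.0]
contact_force: [0.3, 0.8, 0.3]
grip_width: 0.0601
finger_force: 0.0
```

step_arm:
  steps: "-4.2 -1.7 0 0 0 0 6;-4.2 -1.7 0 0 0 0 6;-4.2 -1.7 0 0 0 0 6;-4.2 -1.7 0 0 0 0 6;0 0 0 0 0 8 6;0 0 0 0 0 8 6;0 0 0 0 0 8 6;0 0 0 0 0 8 6;0 0 0 0 0 8 6;0 0 0 0 0 8 6"

```text
t: 2.35
position: [0.6697, 0.1037, 0.2311]
ee_rot: [-180.0, -0.0, 110.6]
contact_force: [0.5, 0.4, 1.4]
grip_width: 0.0605
finger_force: 0.0
```

step_arm:
  steps: "0 0 0 0 0 8 6;0 0 0 0 0 8 6;0 0 0 0 0 8 6;0 0 0 0 0 8 6;0 0 0 0 0 7.6 6;0 0 2 0 0 0 6;0 0 3 0 0 0 6;0 0 3 0 0 0 6;0 0 0 0 0 0 6;0 0 0 0 0 0 6"

```text
t: 3.35
position: [0.6698, 0.1037, 0.1513]
ee_rot: [-180.0, 0.0, 71.4]
contact_force: [0.4, 1.0, 0.5]
grip_width: 0.0599
finger_force: 0.0
```

```bash
cat >> h.py <<'E'
def delta(x,y,z,yaw):
    s=r.state();p=s["position"];a=np.radians(s["ee_rot"][2])
    d=np.array([x,y,z])-p
    print("t",s["t"],"pos",p.round(4),"rot",s["ee_rot"].round(2),"F",s["contact_force"].round(1),"tool cm",(100*np.array([d[0]*np.cos(a)+d[1]*np.sin(a),d[0]*np.sin(a)-d[1]*np.cos(a),-d[2]])).round(2),"wz",((s["ee_rot"][2]-yaw+180)%360-180).round(2))
E
python3 - <<'E'
from h import *
delta(.671,.104,.033,71.4)
q=snap("side");g=q["frame"][:,:,::-1]
cv2.imwrite("pics/s1.png",cv2.resize(g[215:315,230:310],(640,600),interpolation=cv2.INTER_CUBIC))
for X in [(.671,.104,.068)]: print(proj(q,X))
E
```

```text
t 3.35 pos [0.6698 0.1037 0.1513] rot [-1.7995e+02  1.0000e-02  7.1380e+01] F [0.4 1.  0.5] tool cm [ 0.06  0.11 11.83] wz -0.02
[263.712165   272.02179652]
```

View pics/s1.png

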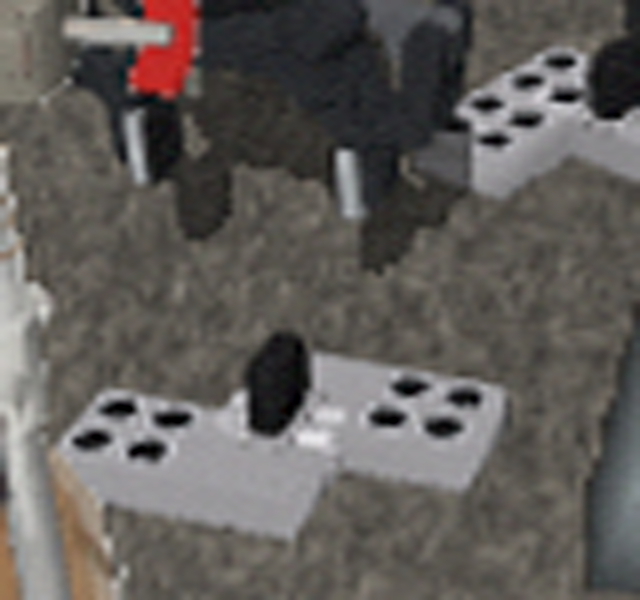

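The crop shows the fingers open and straddling the S handle; its top, at (283,340), lies within ~3 mm of the prediction. I'll descend and grasp.

step_arm:
  steps: "0 0 2 0 0 0 6;0 0 2.5 0 0 0 6;0 0 2.5 0 0 0 6;0 0 2 0 0 0 6;0 0 1.5 0 0 0 6;0 0 1.1 0 0 0 6;0 0 0 0 0 0 6;0 0 0 0 0 0 3;0 0 0 0 0 0 2;0 0 0 0 0 0 0.6"
  grip_force: 60

```text
t: 4.4
position: [0.6706, 0.1038, 0.0365]
ee_rot: [179.9, -0.0, 71.4]
contact_force: [-0.8, -0.2, -0.3]
grip_width: 0.0166
finger_force: 0.0
```

step_arm:
  steps: "0 0 0 0 0 0 0.6;0 0 0 0 0 0 0.6;0 0 0 0 0 0 0.6;0 0 0 0 0 0 0.6;0 0 0 0 0 0 0.6;0 0 -1 0 0 0 0.6;0 0 -2 0 0 0 0.6;0 0 -3 0 0 0 0.6;0 0 -3 0 0 0 0.6;0 0 -2 0 0 0 0.6"

```text
t: 5.4
position: [0.6699, 0.1036, 0.1467]
ee_rot: [180.0, -0.0, 71.4]
contact_force: [0.3, 0.5, -5.1]
grip_width: 0.0114
finger_force: 59.2
```

```bash
python3 - <<'E'
from h import *
c,s_=np.cos(np.radians(-7)),np.sin(np.radians(-7))
print(.4807+.021*c,.1149+.021*s_)
delta(.4807+.021*c,.1149+.021*s_,.144,-7)
E
```

```text
0.5015434691844678 0.1123407437884919
t 5.4 pos [0.6699 0.1036 0.1467] rot [179.97  -0.    71.38] F [ 0.3  0.5 -5.1] tool cm [ -4.55 -16.23   0.27] wz 78.38
```

step_arm:
  steps: "-0.4 -1.4 0 0 0 0 0.6;-0.8 -2.7 0 0 0 0 0.6;-0.8 -2.7 0 0 0 0 0.6;-0.8 -2.7 0 0 0 0 0.6;-0.8 -2.7 0 0 0 0 0.6;-0.55 -2.63 0 0 0 0 0.6;-0.4 -1.4 0 0 0 0 0.6;0 0 0 0 0 4.4 0.6;0 0 0 0 0 8 0.6;0 0 0 0 0 8 0.6"

```text
t: 6.4
position: [0.5017, 0.1123, 0.1452]
ee_rot: [180.0, -0.0, 50.7]
contact_force: [1.0, -0.0, -4.8]
grip_width: 0.0107
finger_force: 59.4
```

step_arm:
  steps: "0 0 0 0 0 8 0.6;0 0 0 0 0 8 0.6;0 0 0 0 0 8 0.6;0 0 0 0 0 8 0.6;0 0 0 0 0 8 0.6;0 0 0 0 0 8 0.6;0 0 0 0 0 8 0.6;0 0 0 0 0 6 0.6;0 0 0 0 0 4 0.6;0 0 1.0 0 0 0 0.6"

```text
t: 7.4
position: [0.503, 0.1124, 0.1359]
ee_rot: [-179.9, -0.2, -15.0]
contact_force: [1.4, -0.4, -3.9]
grip_width: 0.0111
finger_force: 59.5
```

step_arm:
  steps: "0 0 1.0 0 0 0 0.6;0 0 1 0 0 0 0.6;0 0 0.5 0 0 0 0.6;0 0 0 0 0 0 0.6;0 0 0 0 0 0 0.6;0 0 0 0 0 0 0.6;0 0 0 0 0 0 0.6;0 0 0 0 0 0 0.6;0 0 0 0 0 0 0.6;0 0 0 0 0 0 0.6"

```text
t: 8.4
position: [0.5015, 0.1124, 0.1104]
ee_rot: [-180.0, -0.0, -15.0]
contact_force: [0.1, -0.0, -5.4]
grip_width: 0.0111
finger_force: 59.3
```

```bash
python3 - <<'E'
from h import *
delta(.5015,.1123,.108,-7)
q=snap("side");g=q["frame"][:,:,::-1]
s=snap("top");f=s["frame"][:,:,::-1]
a=cv2.resize(g[245:325,295:395],(800,640),interpolation=cv2.INTER_CUBIC)[:600]
cv2.imwrite("pics/fit1s.png",a); cv2.imwrite("pics/fit1t.png",cv2.resize(f[185:275,260:350],(600,600),interpolation=cv2.INTER_CUBIC))
E
```

```text
t 8.4 pos [0.5015 0.1124 0.1104] rot [-1.7999e+02 -2.0000e-02 -1.5020e+01] F [ 0.1 -0.  -5.4] tool cm [0.01 0.01 0.24] wz -8.02
```

View pics/fit1s.png

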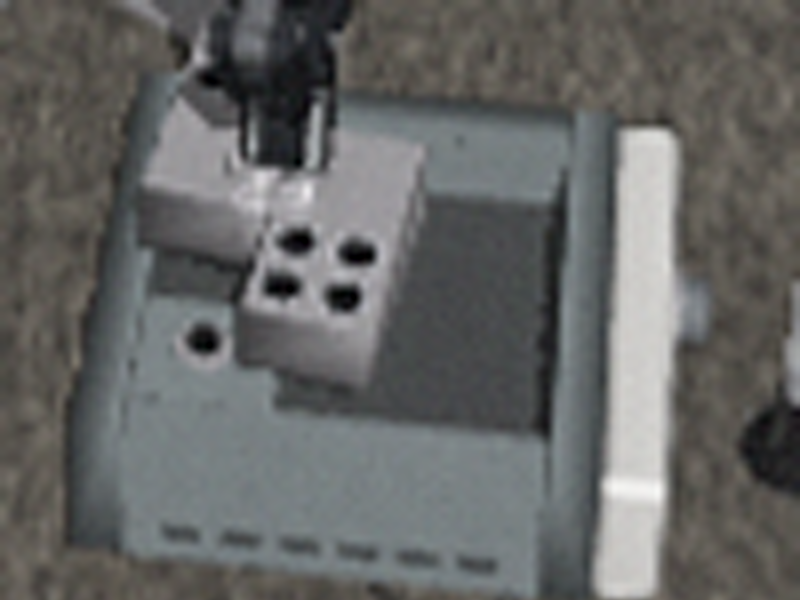

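The S is held over the recess but turned 8° too far (my row count). I'll turn it back and meanwhile work out the S-in-hand offset and the heater pose from the side view. Side crop picks for the S top face: (370,347), (240,312), (425,145), (142,188).

step_arm:
  steps: "0 0 0 0 0 -2 0.6;0 0 0 0 0 -4 0.6;0 0 0 0 0 -2 0.6;0 0 0 0 0 0 0.6;0 0 0 0 0 0 0.6;0 0 0 0 0 0 0.6;0 0 0 0 0 0 0.6;0 0 0 0 0 0 0.6;0 0 0 0 0 0 0.6;0 0 0 0 0 0 0.6"

```text
t: 9.5
position: [0.5014, 0.1124, 0.1103]
ee_rot: [-180.0, -0.0, -7.0]
contact_force: [-0.1, 0.2, -5.4]
grip_width: 0.0112
finger_force: 59.3
```

```bash
python3 - <<'E'
from h import *
q=snap("side");g=q["frame"][:,:,::-1];s=snap("top")
sp=lambda X,Y:(230+(X+.5)/5-.5,195+(Y+.5)/4.615-.5)
P=[plane(q,*sp(*c),.064)*1e3 for c in [(437,280),(688,296),(502,408),(499,467),(667,480)]]
t2,a2,e2=rigid([(63.5,-63.5),(-63.5,-63.5),(21.5,21.5),(21.5,63.5),(-63.5,63.5)],P);print("Hs",t2.round(1),a2,e2.round(1).tolist())
f8=lambda X,Y:(295+(X+.5)/8-.5,245+(Y+.5)/8-.5)
P=[plane(q,*f8(*c),.102)*1e3 for c in [(370,347),(240,312),(425,145),(142,188)]]
t2,a2,e2=rigid([(-41,62),(-1,62),(-41,-20),(41,20)],P);print("Sheld (before)",t2.round(1),a2,e2.round(1).tolist())
P=[plane(q,*f8(*c),.064)*1e3 for c in [(572,128),(275,405),(548,434)]]
t2,a2,e2=rigid([(-63.5,-63.5),(21.5,63.5),(-63.5,63.5)],P);print("Hs2",t2.round(1),a2,e2.round(1).tolist())
delta(.5015,.1123,.108,-7)
a=cv2.resize(g[245:320,300:380],(800,750),interpolation=cv2.INTER_CUBIC)[:600];cv2.imwrite("pics/fit2s.png",a)
E
```

```text
Hs [479.5 113.5] -6.669769086288333 [[1.3, -6.3], [-4.2, -8.6], [1.1, 5.1], [-1.3, 5.6], [3.1, 4.2]]
Sheld (before) [504.6 116.3] -14.793660041418098 [[0.5, 3.5], [-0.4, -0.1], [0.8, -2.6], [-1.0, -0.8]]
Hs2 [480.2 115.7] -6.689670403853736 [[-1.3, -4.0], [-1.0, 1.4], [2.3, 2.5]]
t 9.6 pos [0.5014 0.1124 0.1103] rot [-180.     -0.     -7.02] F [ 0.3 -0.3 -4.7] tool cm [0.01 0.01 0.23] wz -0.02
```

View pics/fit2s.png

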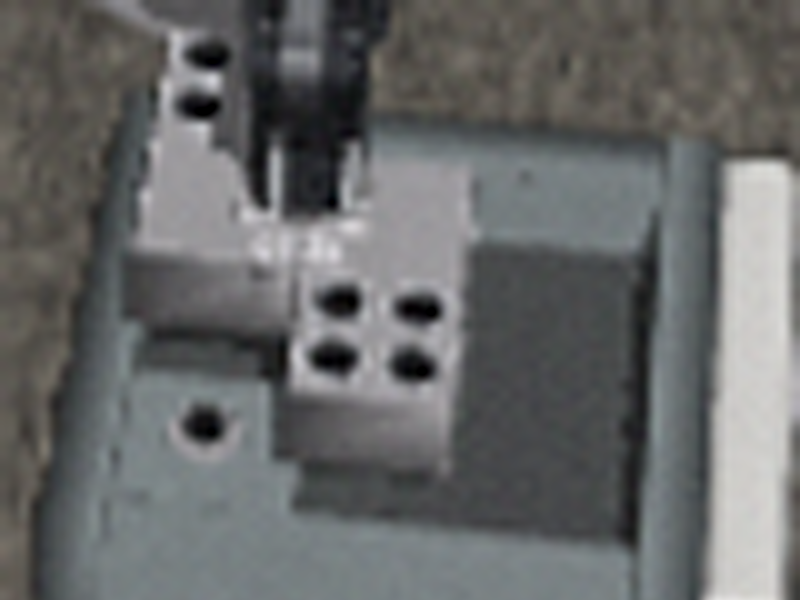

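The S is now aligned in yaw. Comparing near-corner pixels (275,455) with the sensor edge (~292,490), the block sits ~3-4 mm too far +x, in agreement with the fit. I'll check with the top view and edge profiles.

```bash
python3 - <<'E'
from h import *
q=snap("side");g=cv2.cvtColor(q["frame"],cv2.COLOR_RGB2GRAY).astype(float)
for v in (276,279,282,286,288,290,293,295): print(v,g[v,322:352].astype(int).tolist())
print("cols")
for u in (332,336,340,342): print(u,g[278:300,u].astype(int).tolist())
s=snap("top");f=s["frame"][:,:,::-1]
cv2.imwrite("pics/fit2t.png",cv2.resize(f[190:270,265:345],(600,600),interpolation=cv2.INTER_CUBIC))
E
```

```text
276 [91, 92, 88, 96, 108, 116, 112, 93, 153, 169, 108, 64, 54, 87, 175, 157, 166, 105, 32, 21, 16, 9, 128, 156, 103, 77, 70, 74, 70, 73]
279 [64, 39, 34, 36, 36, 36, 29, 165, 159, 122, 69, 62, 91, 133, 152, 152, 170, 135, 112, 112, 152, 163, 158, 166, 110, 73, 71, 67, 71, 69]
282 [80, 82, 85, 73, 38, 34, 44, 154, 171, 157, 133, 104, 81, 159, 159, 155, 164, 78, 20, 13, 10, 88, 147, 133, 84, 76, 70, 69, 71, 74]
286 [109, 117, 128, 130, 133, 80, 68, 70, 65, 78, 86, 90, 94, 99, 104, 111, 114, 117, 126, 135, 143, 148, 154, 100, 74, 74, 73, 70, 75, 73]
288 [103, 154, 125, 127, 136, 79, 64, 68, 76, 79, 86, 91, 100, 105, 111, 112, 116, 119, 116, 122, 122, 127, 130, 74, 68, 77, 71, 74, 74, 72]
290 [148, 133, 126, 130, 137, 75, 60, 65, 72, 76, 85, 84, 89, 87, 93, 93, 93, 93, 97, 94, 101, 102, 106, 76, 75, 69, 75, 67, 71, 72]
293 [129, 130, 125, 129, 132, 132, 131, 113, 78, 72, 77, 74, 73, 74, 75, 76, 74, 65, 59, 65, 61, 71, 71, 69, 75, 75, 72, 70, 73, 72]
295 [119, 128, 131, 130, 127, 130, 132, 78, 62, 72, 71, 73, 71, 72, 74, 75, 71, 70, 72, 79, 75, 72, 70, 76, 67, 70, 72, 72, 73, 74]
cols
332 [137, 69, 11, 8, 133, 166, 124, 84, 86, 86, 86, 90, 85, 59, 63, 77, 68, 71, 100, 125, 129, 126]
336 [156, 152, 164, 169, 159, 156, 149, 118, 104, 106, 111, 101, 93, 72, 69, 75, 72, 74, 83, 115, 128, 128]
340 [161, 112, 42, 15, 20, 125, 156, 138, 126, 126, 116, 107, 97, 88, 57, 59, 73, 72, 73, 103, 126, 129]
342 [146, 152, 89, 15, 10, 151, 168, 149, 143, 131, 122, 110, 101, 89, 60, 61, 73, 75, 73, 92, 121, 128]
```

View pics/fit2t.png

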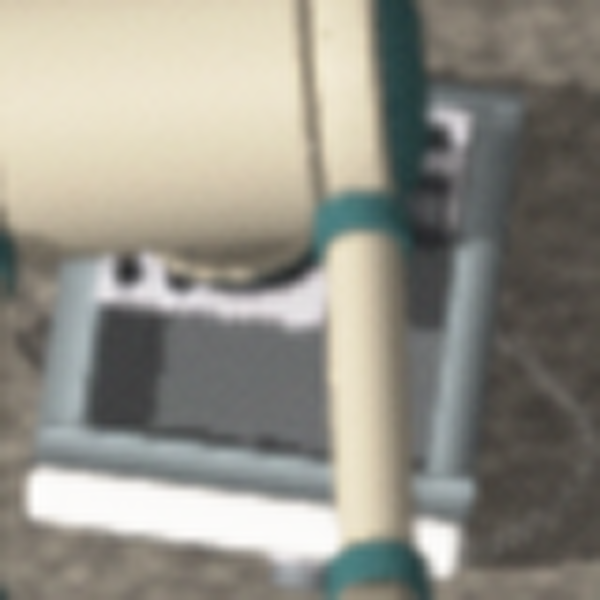

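```bash
python3 - <<'E'
from h import *
q=snap("side");s=snap("top")
th=np.radians(-7);R=np.array([[np.cos(th),-np.sin(th)],[np.sin(th),np.cos(th)]])
H=np.array([480.5,114.9])
loc=lambda P:((P[:2]*1e3-H)@R).round(1)
print("sensor edge want x21.5",loc(plane(q,329.2,293,.064)),loc(plane(q,328.7,295,.064)))
print("rim near y63.5",loc(plane(q,332,296,.064)),loc(plane(q,342,297.3,.064)))
print("blk left x20",loc(plane(q,328.4,282,.102)),"right x-20",loc(plane(q,345.6,281,.102)))
print("blk near y62",loc(plane(q,332,284.4,.102)),loc(plane(q,342,285.1,.102)),"bottom z.074 y62",loc(plane(q,332,290.6,.074)),loc(plane(q,342,291.5,.074)))
t=lambda a,b:(265+(a+.5)/7.5-.5,190+(b+.5)/7.5-.5)
print("top: blk(-20,62)",loc(plane(s,*t(102,303),.102)),"(62,-62)",loc(plane(s,*t(470,108),.102)),"x-20",loc(plane(s,*t(210,315),.102)),loc(plane(s,*t(300,327),.102)))
print("rim BL(-63.5,63.5)",loc(plane(s,*t(85,425),.064)),"BR",loc(plane(s,*t(427,470),.064)))
E
```

```text
sensor edge want x21.5 [19.7 58.6] [20.2 65.1]
rim near y63.5 [12.  67.3] [-12.1  68.4]
blk left x20 [22.3 59.5] right x-20 [-17.9  51. ]
blk near y62 [13.1 66.2] [-10.4  65.4] bottom z.074 y62 [13.1 59.4] [-11.   59.2]
top: blk(-20,62) [-18.1  59.1] (62,-62) [ 67.  -61.8] x-20 [-17.4  20.3] [-17.6 -11.9]
rim BL(-63.5,63.5) [-61.5  64.4] BR [-61.8 -61.4]
```

step_arm:
  steps: "-0.25 -0.15 0 0 0 0 0.6;0 0 0.3 0 0 0 0.6;0 0 0.3 0 0 0 0.6;0 0 0.2 0 0 0 0.6;0 0 0.2 0 0 0 0.6;0 0 0.2 0 0 0 0.6;0 0 0.1 0 0 0 0.6;0 0 0.1 0 0 0 0.6;0 0 0 0 0 0 0.6;0 0 0 0 0 0 0.6"

```text
t: 10.8
position: [0.4992, 0.1142, 0.0963]
ee_rot: [-180.0, -0.0, -7.0]
contact_force: [0.4, 1.3, -5.7]
grip_width: 0.0109
finger_force: 59.5
```

step_arm:
  steps: "0 0 0.15 0 0 0 0.6;0 0 0.15 0 0 0 0.6;0 0 0.1 0 0 0 0.6;0 0 0.1 0 0 0 0.6;0 0 0.1 0 0 0 0.6;0 0 0.1 0 0 0 0.6;0 0 0 0 0 0 0.6;0 0 0 0 0 0 0.6;0 0 0 0 0 0 0.6;0 0 0 0 0 0 0.6"

```text
t: 11.8
position: [0.4992, 0.1143, 0.0894]
ee_rot: [-180.0, -0.0, -7.0]
contact_force: [-0.6, 0.6, -4.1]
grip_width: 0.0113
finger_force: 59.5
```

```bash
python3 -c "
from h import *
delta(.499,.114,.0725,-7);print(r.state()['torque'].round(2))"
```

```text
t 11.8 pos [0.4992 0.1143 0.0894] rot [-1.7999e+02 -1.0000e-02 -7.0100e+00] F [-0.6  0.6 -4.1] tool cm [-0.02  0.03  1.69] wz -0.01
[-0.02 -0.02 -0.01]
```

step_arm:
  steps: "0 0 0.2 0 0 0 0.6;0 0 0.2 0 0 0 0.6;0 0 0.2 0 0 0 0.6;0 0 0.2 0 0 0 0.6;0 0 0.2 0 0 0 0.6;0 0 0.2 0 0 0 0.6;0 0 0.15 0 0 0 0.6;0 0 0.1 0 0 0 0.6;0 0 0 0 0 0 0.6;0 0 0 0 0 0 0.6"

```text
t: 12.8
position: [0.4992, 0.1142, 0.0748]
ee_rot: [-180.0, -0.0, -7.0]
contact_force: [0.1, -0.3, -5.4]
grip_width: 0.0112
finger_force: 59.5
```

step_arm:
  steps: "0 0 0.1 0 0 0 0.6;0 0 0.1 0 0 0 0.6;0 0 0 0 0 0 0.6;0 0 0 0 0 0 0.6;0 0 0 0 0 0 0.6;0 0 0 0 0 0 0.6;0 0 0 0 0 0 0.6;0 0 0 0 0 0 0.6;0 0 0 0 0 0 0.6;0 0 0 0 0 0 0.6"

```text
t: 13.8
position: [0.4991, 0.1142, 0.0728]
ee_rot: [-180.0, -0.0, -7.0]
contact_force: [0.3, -0.2, -4.8]
grip_width: 0.0113
finger_force: 59.5
```

step_arm:
  steps: "0.1 0 0 0 0 0 0.6;0.1 0 0 0 0 0 0.6;0 0 0 0 0 0 0.6;0 0 0 0 0 0 0.6;0 0 0 0 0 0 0.6;0 0 0 0 0 0 0.6;0 0 0 0 0 0 0.6;0 0 0 0 0 0 0.6;0 0 0 0 0 0 0.6;0 0 0 0 0 0 0.6"

```text
t: 14.8
position: [0.4999, 0.1142, 0.0727]
ee_rot: [-180.0, 0.1, -7.0]
contact_force: [-5.9, 2.0, -1.1]
grip_width: 0.0113
finger_force: 60.0
```

step_arm:
  steps: "-0.1 0.1 0 0 0 0 0.6;0 0.1 0 0 0 0 0.6;0 0.1 0 0 0 0 0.6;0 0 0 0 0 0 0.6;0 0 0 0 0 0 0.6;0 0 0 0 0 0 0.6;0 0 0 0 0 0 0.6;0 0 0 0 0 0 0.6;0 0 0 0 0 0 0.6;0 0 0 0 0 0 0.6"

```text
t: 15.8
position: [0.4996, 0.1124, 0.0728]
ee_rot: [-179.9, 0.0, -7.1]
contact_force: [-3.5, 6.9, -2.1]
grip_width: 0.011
finger_force: 59.6
```

step_arm:
  steps: "-0.12 -0.13 0 0 0 0 0.6;-0.12 -0.13 0 0 0 0 0.6;0 0 0.05 0 0 0 0.6;0 0 0.05 0 0 0 0.6;0 0 0.05 0 0 0 0.6;0 0 0 0 0 0 0.6;0 0 0 0 0 0 0.6;0 0 0 0 0 0 0.6;0 0 0 0 0 0 0.6;0 0 0 0 0 0 0.6"

```text
t: 16.8
position: [0.499, 0.1137, 0.0725]
ee_rot: [-180.0, -0.2, -7.0]
contact_force: [-0.2, -0.8, 5.6]
grip_width: 0.0111
finger_force: 61.0
```

step_arm:
  steps: "0 0 -0.15 0 0 0 0.6;-0.06 0 0 0 0 0 0.6;0 0 0 0 0 0 0.6;0 0 0.05 0 0 0 0.6;0 0 0.05 0 0 0 0.6;0 0 0 0 0 0 0.6;0 0 0 0 0 0 2;0 0 0 0 0 0 4;0 0 0 0 0 0 4;0 0 0 0 0 0 4"

```text
t: 17.8
position: [0.4972, 0.1141, 0.0717]
ee_rot: [-180.0, -0.0, -7.0]
contact_force: [0.5, -0.7, -1.0]
grip_width: 0.0401
finger_force: 0.0
```

step_arm:
  steps: "0 0 -1 0 0 0 4;0 0 -2 0 0 0 4;0 0 -3 0 0 0 4;0 0 -3 0 0 0 4;0 0 -2 0 0 0 4;0 0 0 0 0 -8 6;0 0 0 0 0 -8 6;0 0 0 0 0 -8 6;0 0 0 0 0 -8 6;0 0 0 0 0 -8 6"

```text
t: 18.8
position: [0.4972, 0.1141, 0.1826]
ee_rot: [180.0, -0.0, 33.3]
contact_force: [-0.9, -0.2, -0.1]
grip_width: 0.06
finger_force: 0.0
```

```bash
python3 - <<'E'
from h import *
delta(.5635,-.102,.0355,51.9)
s=r.state();a=np.radians(51.9);d=np.array([.5635,-.102,0])-s["position"];print(100*(d[0]*np.cos(a)+d[1]*np.sin(a)),100*(d[0]*np.sin(a)-d[1]*np.cos(a)))
E
```

```text
t 18.8 pos [0.4972 0.1141 0.1826] rot [ 1.7998e+02 -5.0000e-02  3.3320e+01] F [-0.9 -0.2 -0.1] tool cm [-6.33 21.7  14.71] wz -18.58
-12.912964016705489 18.552943470523438
```

step_arm:
  steps: "0 0 0 0 0 -8 6;0 0 0 0 0 -8 6;0 0 0 0 0 -2.9 6;-1.9 2.55 0 0 0 0 6;-2 3 0 0 0 0 6;-2 3 0 0 0 0 6;-2 3 0 0 0 0 6;-2 3 0 0 0 0 6;-2 3 0 0 0 0 6;-1 1 0 0 0 0 6"

```text
t: 19.8
position: [0.5649, -0.1051, 0.1824]
ee_rot: [179.9, -0.0, 51.8]
contact_force: [-0.5, 0.4, -0.8]
grip_width: 0.0599
finger_force: 0.0
```

step_arm:
  steps: "0 0 2 0 0 0 6;0 0 2 0 0 0 6;0 0 2 0 0 0 6;0 0 0 0 0 0 6;0 0 0 0 0 0 6;0 0 0 0 0 0 6;0 0 0 0 0 0 6;0 0 0 0 0 0 6;0 0 0 0 0 0 6;0 0 0 0 0 0 6"

```text
t: 20.8
position: [0.5635, -0.1019, 0.1221]
ee_rot: [180.0, -0.0, 51.9]
contact_force: [0.8, -0.2, -0.6]
grip_width: 0.06
finger_force: 0.0
```

```bash
python3 - <<'E'
from h import *
delta(.5635,-.102,.0355,51.9)
q=snap("side");g=cv2.cvtColor(q["frame"],cv2.COLOR_RGB2GRAY)
p=proj(q,(.5635,-.102,.068));print(p)
m=(g<40).astype(np.uint8);u,v=p.astype(int)
for y in range(v-6,v+14):print(y,"".join("#" if x else "." for x in m[y,u-20:u+20]))
E
```

```text
t 20.8 pos [ 0.5635 -0.1019  0.1221] rot [ 1.7998e+02 -2.0000e-02  5.1880e+01] F [ 0.8 -0.2 -0.6] tool cm [-0.01  0.    8.66] wz -0.02
[307.57194145 221.48508817]
215 ......................##################
216 ......................##################
217 ......................#####.############
218 ......................##################
219 .....................#..#..#############
220 ........................################
221 .....................####...............
222 ...................######...............
223 ..................#######...............
224 ..................#######...............
225 ............###..########...............
226 .................########...............
227 .................########...............
228 ........##.......#######................
229 .................#######................
230 .................#######................
231 ............###..#######................
232 ..###............######.................
233 ..................###...................
234 ..................###...................
```

step_arm:
  steps: "0 0 2 0 0 0 6;0 0 2.5 0 0 0 6;0 0 2 0 0 0 6;0 0 1.2 0 0 0 6;0 0 0.9 0 0 0 6;0 0 0 0 0 0 6;0 0 0 0 0 0 4;0 0 0 0 0 0 2;0 0 0 0 0 0 0.6;0 0 0 0 0 0 0.6"
  grip_force: 80

```text
t: 21.85
position: [0.5638, -0.1019, 0.0368]
ee_rot: [179.9, -0.0, 51.9]
contact_force: [0.0, 0.9, 3.7]
grip_width: 0.0106
finger_force: 80.5
```

step_arm:
  steps: "0 0 0 0 0 0 0.6;0 0 0 0 0 0 0.6;0 0 0 0 0 0 0.6;0 0 0 0 0 0 0.6;0 0 -1 0 0 0 0.6;0 0 -2 0 0 0 0.6;0 0 -3 0 0 0 0.6;0 0 -3 0 0 0 0.6;0 0 -2 0 0 0 0.6;0 0 0 0 0 0 0.6"

```text
t: 22.85
position: [0.5651, -0.1025, 0.1485]
ee_rot: [179.7, -0.1, 51.9]
contact_force: [0.8, -0.8, -6.3]
grip_width: 0.0105
finger_force: 79.1
```

```bash
python3 - <<'E'
from h import *
th=np.radians(-7);R=np.array([[np.cos(th),-np.sin(th)],[np.sin(th),np.cos(th)]])
p=np.array([.4797,.1155])+R@[-.038,-.0105];print(p)
delta(*p,.146,-7)
E
```

```text
[0.44070362 0.1097093 ]
t 22.85 pos [ 0.5651 -0.1025  0.1485] rot [ 1.7969e+02 -1.1000e-01  5.1890e+01] F [ 0.8 -0.8 -6.3] tool cm [  9.02 -22.88   0.25] wz 58.89
```

step_arm:
  steps: "0 0 -2 0 0 4 0.6;0 0 -2 0 0 8 0.6;0 0 0 0 0 8 0.6;0 0 0 0 0 8 0.6;0 0 0 0 0 8 0.6;0 0 0 0 0 8 0.6;0 0 0 0 0 8 0.6;0 0 0 0 0 6.9 0.6;0 0 0 0 0 0 0.6;-0.94 -1.54 0 0 0 0 0.6"

```text
t: 23.85
position: [0.5563, -0.0868, 0.1842]
ee_rot: [179.9, 0.0, -7.0]
contact_force: [-0.4, 0.3, -5.2]
grip_width: 0.0106
finger_force: 79.1
```

step_arm:
  steps: "-2 -2.5 0 0 0 0 0.6;-2 -2.5 0 0 0 0 0.6;-2 -2.5 0 0 0 0 0.6;-2 -2.5 0 0 0 0 0.6;-2 -2.5 0 0 0 0 0.6;-2 -2.5 0 0 0 0 0.6;-1 -2 0 0 0 0 0.6;-1 -1 0 0 0 0 0.6;0 0 0 0 0 0 0.6;0 0 0 0 0 0 0.6"

```text
t: 24.85
position: [0.4389, 0.11, 0.1857]
ee_rot: [180.0, -0.0, -6.9]
contact_force: [0.2, -0.2, -4.7]
grip_width: 0.0108
finger_force: 79.1
```

```bash
python3 - <<'E'
from h import *
delta(.4407,.1097,.112,-7)
E
```

```text
t 24.85 pos [0.4389 0.11   0.1857] rot [ 1.7995e+02 -3.0000e-02 -6.9200e+00] F [ 0.2 -0.2 -4.7] tool cm [0.18 0.   7.37] wz 0.08
```

step_arm:
  steps: "0.2 0 1 0 0 0 0.6;0 0 2 0 0 0 0.6;0 0 2 0 0 0 0.6;0 0 1.2 0 0 0 0.6;0 0 0.8 0 0 0 0.6;0 0 0.4 0 0 0 0.6;0 0 0 0 0 0 0.6;0 0 0 0 0 0 0.6;0 0 0 0 0 0 0.6;0 0 0 0 0 0 0.6"

```text
t: 25.85
position: [0.4414, 0.1101, 0.1124]
ee_rot: [-180.0, -0.1, -7.0]
contact_force: [-0.4, -0.5, -4.8]
grip_width: 0.0109
finger_force: 79.0
```

```bash
python3 - <<'E'
from h import *
delta(.4407,.1097,.112,-7)
q=snap("side");g=cv2.cvtColor(q["frame"],cv2.COLOR_RGB2GRAY)
s=snap("top");f=cv2.cvtColor(s["frame"],cv2.COLOR_RGB2GRAY)
th=np.radians(-7);R=np.array([[np.cos(th),-np.sin(th)],[np.sin(th),np.cos(th)]])
C=np.array([.4407,.1097])
def w(x,y,z): return (*(C+R@[x/1e3,y/1e3]),z)
zt=r.state()["position"][2]-.0365+.028
for n,x,y in[("near-left",16,72.5),("near-right",-24,72.5),("far -24,-51.5",-24,-51.5),("58,-51.5",58,-51.5)]:
  print(n,proj(q,w(x,y,zt)).round(1),proj(s,w(x,y,zt)).round(1), "bottom side",proj(q,w(x,y,zt-.028)).round(1))
H=np.array([.4805,.1149])
for n,x,y in[("sens",21.5,63.5),("BL",-63.5,63.5),("BR",-63.5,-63.5)]:
  P=(*(H+R@[x/1e3,y/1e3]),.064);print(n,proj(q,P).round(1),proj(s,P).round(1))
np.set_printoptions(linewidth=250)
print(g[270:306,326:368])
E
```

```text
t 25.85 pos [0.4414 0.1101 0.1124] rot [-1.7998e+02 -8.0000e-02 -7.0100e+00] F [-0.4 -0.5 -4.8] tool cm [-0.07  0.05  0.04] wz -0.01
near-left [347.4 284.2] [276.6 231.6] bottom side [346.9 292.5]
near-right [364.5 285.8] [274.5 246.5] bottom side [363.7 294.1]
far -24,-51.5 [366.4 250.6] [320.9 252.5] bottom side [365.7 258.7]
58,-51.5 [334.4 247.8] [324.8 221.7] bottom side [334.1 255.9]
sens [328.2 294.4] [280.3 216.2]
BL [363.6 297.9] [276.1 247. ]
BR [365.7 261.5] [322.2 252.9]
[[ 52  27  27 ...  88 122 121]
 [ 51  29  27 ...  76 123 124]
 [ 43  28  31 ...  83 127 122]
 ...
 [124 123 126 ... 128 113 102]
 [129 121 126 ... 123 112 100]
 [122 125 126 ... 121 110  97]]
```

```bash
python3 - <<'E'
from h import *
import sys
np.set_printoptions(linewidth=250,threshold=sys.maxsize)
g=cv2.cvtColor(snap("side")["frame"],cv2.COLOR_RGB2GRAY)
print("u",np.arange(326,372));
for v in range(270,306,2): print(v,g[v,326:372])
f=cv2.cvtColor(snap("top")["frame"],cv2.COLOR_RGB2GRAY)
print("top u",np.arange(268,300))
for v in range(226,256,2): print(v,f[v,268:328])
E
```

```text
u [326 327 328 329 330 331 332 333 334 335 336 337 338 339 340 341 342 343 344 345 346 347 348 349 350 351 352 353 354 355 356 357 358 359 360 361 362 363 364 365 366 367 368 369 370 371]
270 [ 58  28  25  27  29  24  28  29  33  25  25  32  79  79  77  77  81  70  66  45  32  41  31 150 160 158 159 156 157 156 153 152 155 152 156 153 157 155 178  85 124 122 113  96  85  70]
272 [ 45  24  27  26  23  25  27  30  31  26  20  42 139 142 138 123 120 120 124  91  59  42  77 155 160 157 163 158 162 152 158 154 155 151 152 155 157 154 170  80 125 124 107  94  84  64]
274 [ 63  25  19  16  20  20  28  29  28  28  25  56 120 152 151 157 158 155 160 162  96  82 122 158 183 146 113 152 168 160 157 153 156 168 171 161 159 159 151  81 123 116 107  95  82  79]
276 [ 89  27  17  17  19  21  13  28  21  19   9 103 143 155 155 153 157 157 157 157  93  72 153 153  55  12  22  19  31 154 157 161  93  27  24  33  73 171 136  85 121 117 104  93  80  90]
278 [125 167 160 162 142 191 179 168 161 165 132 143 143 148 155 155 157 158 155 163  96  66 176 176 163 130 125 153 165 166 156 160 131  71  24   5  85
[... 5633 characters left out ...]
192 193 193 192 189 190 188 188 188 187 187 186 187 186 184 184 184 183 181 181 181 180 180 178 179 178 177 175 174 174 172 156 127 117 117 112 105 103  95  88  79  72  64  85 131 152 116 101  97  90  83  76]
252 [178 178 180 182 182 183 182 180 179 179 178 178 176 175 176 174 172 173 171 172 169 170 167 167 168 165 164 164 162 161 159 159 158 157 157 157 155 153 149 135 118 112 113 109 108 105  97  95  84  75  66  60  75 112 136 142 130 115  97  85]
254 [121 123 131 149 155 155 155 160 160 160 156 156 154 155 154 151 151 149 150 149 148 146 147 146 147 146 147 140 136 134 131 129 129 127 126 125 126 126 123 113 110 113 123 144 168 186 178 162 135 114  92  77  88 130 158 171 172 168 160 145]
```

```bash
python3 - <<'E'
from h import *
q=snap("side")
th=np.radians(-7);R=np.array([[np.cos(th),-np.sin(th)],[np.sin(th),np.cos(th)]])
H=np.array([480.,116.2])
loc=lambda P:((P[:2]*1e3-H)@R).round(1)
zt=r.state()["position"][2]-.0368+.028
print("S right -20",loc(plane(q,346.0,292,.064)),"S left 20",loc(plane(q,330.2,291,.064)),"panel rim -63.5",loc(plane(q,364.0,288,.064)),loc(plane(q,363.6,296,.064)))
print("L left -22",loc(plane(q,347.25,282,zt)),"L right -62",loc(plane(q,363.9,281,zt)),loc(plane(q,364.7,273,zt)))
p=(H+R@[-38,-10.5])/1e3;delta(*p,.1125,-7)
E
```

```text
S right -20 [-19.7  48.9] S left 20 [18.6 50.5] panel rim -63.5 [-62.4  30.1] [-62.5  56.4]
L left -22 [-21.4  53.7] L right -62 [-60.3  45.3] [-61.1  18.3]
t 26.1 pos [0.441  0.1101 0.112 ] rot [-1.7999e+02 -2.0000e-02 -7.0100e+00] F [ 0.2 -0.8 -4.6] tool cm [-0.01 -0.03 -0.05] wz -0.01
```

step_arm:
  steps: "-0.08 -0.03 0.2 0 0 0 0.6;0 0 0.3 0 0 0 0.6;0 0 0.3 0 0 0 0.6;0 0 0.2 0 0 0 0.6;0 0 0.15 0 0 0 0.6;0 0 0.1 0 0 0 0.6;0 0 0.1 0 0 0 0.6;0 0 0.05 0 0 0 0.6;0 0 0 0 0 0 0.6;0 0 0 0 0 0 0.6"

```text
t: 27.1
position: [0.4403, 0.1104, 0.0979]
ee_rot: [-180.0, -0.0, -7.0]
contact_force: [-0.4, -0.0, -4.7]
grip_width: 0.0106
finger_force: 79.0
```

```bash
python3 -c "
from h import *
delta(*((.4403,.1104,.0725)),-7);print(r.state()['torque'].round(2))"
```

```text
t 27.1 pos [0.4403 0.1104 0.0979] rot [-1.7999e+02 -1.0000e-02 -7.0200e+00] F [-0.4 -0.  -4.7] tool cm [-0.    0.    2.54] wz -0.02
[0.06 0.06 0.01]
```

Already 3 mm below the rim with no contact.

step_arm:
  steps: "0 0 0.1 0 0 0 0.6;0 0 0.1 0 0 0 0.6;0 0 0.1 0 0 0 0.6;0 0 0.1 0 0 0 0.6;0 0 0.1 0 0 0 0.6;0 0 0.1 0 0 0 0.6;0 0 0.1 0 0 0 0.6;0 0 0 0 0 0 0.6;0 0 0 0 0 0 0.6;0 0 0 0 0 0 0.6"

```text
t: 28.1
position: [0.4403, 0.1104, 0.0909]
ee_rot: [-180.0, -0.0, -7.0]
contact_force: [0.7, 0.5, -5.7]
grip_width: 0.0112
finger_force: 79.0
```

step_arm:
  steps: "0 0 0.15 0 0 0 0.6;0 0 0.15 0 0 0 0.6;0 0 0.15 0 0 0 0.6;0 0 0.15 0 0 0 0.6;0 0 0.15 0 0 0 0.6;0 0 0.15 0 0 0 0.6;0 0 0.1 0 0 0 0.6;0 0 0 0 0 0 0.6;0 0 0 0 0 0 0.6;0 0 0 0 0 0 0.6"

```text
t: 29.1
position: [0.4403, 0.1104, 0.0809]
ee_rot: [-180.0, -0.0, -7.0]
contact_force: [0.1, -1.2, -5.4]
grip_width: 0.0107
finger_force: 79.0
```

step_arm:
  steps: "0 0 0.1 0 0 0 0.6;0 0 0.1 0 0 0 0.6;0 0 0.1 0 0 0 0.6;0 0 0.1 0 0 0 0.6;0 0 0.1 0 0 0 0.6;0 0 0.1 0 0 0 0.6;0 0 0.05 0 0 0 0.6;0 0 0 0 0 0 0.6;0 0 0 0 0 0 0.6;0 0 0 0 0 0 0.6"

```text
t: 30.1
position: [0.4403, 0.1104, 0.0744]
ee_rot: [-180.0, -0.0, -7.0]
contact_force: [-0.3, 0.4, -5.1]
grip_width: 0.0111
finger_force: 79.0
```

step_arm:
  steps: "0 0 0.05 0 0 0 0.6;0 0 0.05 0 0 0 0.6;0 0 0.05 0 0 0 0.6;0 0 0.05 0 0 0 0.6;0 0 0.05 0 0 0 0.6;0 0 0 0 0 0 0.6;0 0 0 0 0 0 0.6;0 0 0 0 0 0 0.6;0 0 0 0 0 0 0.6;0 0 0 0 0 0 0.6"

```text
t: 31.1
position: [0.4402, 0.1105, 0.0728]
ee_rot: [-180.0, -0.0, -7.0]
contact_force: [-2.6, 0.6, 5.9]
grip_width: 0.0109
finger_force: 80.9
```

step_arm:
  steps: "0 0 -0.1 0 0 0 0.6;0 0 0 0 0 0 0.6;0 0 0 0 0 0 2;0 0 0 0 0 0 4;0 0 0 0 0 0 4;0 0 0 0 0 0 4;0 0 -0.5 0 0 0 4;0 0 -1 0 0 0 4;0 0 -2 0 0 0 4;0 0 -3 0 0 0 4"

```text
t: 32.1
position: [0.4392, 0.1103, 0.1381]
ee_rot: [180.0, 0.2, -7.0]
contact_force: [0.4, -0.3, -0.0]
grip_width: 0.04
finger_force: 0.0
```

step_arm:
  steps: "0 0 -4 0 0 0 4;0 0 -4 0 0 0 4;0 0 -3 0 0 0 4;0 4 0 0 0 0 4;0 4 0 0 0 0 4;0 4 0 0 0 0 4;0 4 0 0 0 0 4;0 4 0 0 0 0 4;0 4 0 0 0 0 4;0 0 0 0 0 0 4"

```text
t: 33.1
position: [0.4107, -0.1322, 0.2487]
ee_rot: [179.8, -0.1, -7.3]
contact_force: [-0.2, 0.3, -0.3]
grip_width: 0.0396
finger_force: 0.0
```

```bash
python3 - <<'E'
from h import *
import sys
np.set_printoptions(linewidth=250,threshold=sys.maxsize)
print(r.state()["position"],r.state()["t"])
q=snap("side");s=snap("top")
g=cv2.cvtColor(q["frame"],cv2.COLOR_RGB2GRAY);f=cv2.cvtColor(s["frame"],cv2.COLOR_RGB2GRAY)
for v in range(258,306,3): print(v,g[v,322:372])
th=np.radians(-7);R=np.array([[np.cos(th),-np.sin(th)],[np.sin(th),np.cos(th)]]);H=np.array([480.,116.2])
m=((f>135)).astype(np.uint8)
print("top")
for v in range(196,256,2): print(v,"".join("#" if x>140 else "+" if x>100 else "." for x in f[v,268:335]))
E
```

```text
[ 0.41069042 -0.13219968  0.24873133] 33.1
258 [126 127 127 125 124 123 121 119 117 117 113 109 106 109 103 102 102  97  95  97  95  90  90  87  80  79  81  78  78  76  73  74  65  67  70  63  70  69  64  69  68  71  72  74  81 103 101 100  88  78]
261 [ 14  33 116 155 167 126  66  61  82 137 163 128 178 179 137  92  84 145 154 151 154 160 173 155 146 133 147 135 136 143 144 145 128 121 120 122 121 120 118 119 119 116 114 108  92 119 115 102  91  70]
264 [168 169 160 162 162 109  41  21  42  82  96  59 102  90  65  25  95  76 150 164 173  80  12   8   9 135 160 163 117  34  20  17  19  35  45  29  50  52  65  47  85 136 157 118 106 124 113  99  85  67]
267 [ 13  96 173 138  44  24  32  34  39  38  38  35  44  40  36  20  82 130 153 166 137 109 104 113 149 163  97  88  37  26  30  30  30  24  25  22  37  34  14  80 145 169 178  87 117 118 110  97  85  63]
270 [155 156 163  97  53  27  20  31  25  25  26  27  26  33  24  36 145 172 159 169 163 129  99  84 156 165 147  96  34  22  26  23  28  24  25  21  20  24  26  17  12 129 173  85 125 120 107  99  79  64]
273 [153 154 157 150  65  1
[... 3702 characters left out ...]
+####..############+...++###################++......
238 +..+##########+####+..###########+.....++#++.++############++......
240 +++#####++#######################+.....+++....++++..+#####++.......
242 +++#####+###+.###################.....++++++.++#+++++#####++.......
244 +++#########..+###+..+###########.....+++##+++++##########++.......
246 ++########################################...+####+#######+........
248 ++########################################+.+####...#####++........
250 ++++++++#################################################++........
252 +########+++++++++++++###################################++........
254 ########################++++++++++++++######################+......
```

Both blocks fill the recess flush, with uniform thin gaps. The hand is clear of everything, so I'm handing in.

```bash
python3 -c "
from rig import r
print(r.finish_job())"
```

```text
the job is handed in; nothing more can be done
None
```

I fitted both the S and L blocks into the recess, let go of them and handed the job in at about 33 s; the last pictures show them flush with the rim, and I kept the arm clear of the cup and filter papers.

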